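Make up two dye-class kits

ROBOT

A 6-joint arm with a two-finger parallel gripper is mounted at the origin on the work surface. World frame = base frame: x ahead of the robot, y to its left, z up, the work surface at z = 0. Lengths are in mm, angles in rad, forces in N, time in s.
With the tool pointing down it reaches from about 350 to 950 mm from the base axis. Payload 17.4 kg.
Tool frame: the origin (TCP) lies midway between the tips of the shut fingers; the grasp point (between the pads) lies 19 mm behind it; z points along the fingers, y is the direction in which the jaws open and shut (so a half turn about z gives the same grasp; the last joint's range is limited). The gripper opens to 93 mm and grips with 3 to 60 N. Pads are 15 mm wide; open, the fingers measure 128 mm over their backs; the gripper's body (75 mm by 188 mm) begins 65 mm behind the grasp point.
Start: joints at [1.062, 0.116, 1.442, -0, 1.584, -0.038], TCP at [306.188, 601.566, 218.646] pointing down, gripper open.
Joint ranges: [-2.83, 2.83], [-0.83, 2.19], [0.07, 2.5], [-1.14, 4.28], [0.01, 3], [-2.97, 2.97]. Speed limits (rad/s): [1.89, 1.89, 2.22, 3.14, 3.14, 3.14].

INTERFACE

Orientations are given as a unit quaternion [w, x, y, z].
In Python, from plant import env, capture, camera_info gives the robot as it stands.
- The arm moves only by the tool apply_moves, never from a script. Its argument "rows" is a list that holds one entry, the list of rows, each a list of 7 numbers: the shift along the world's x, y, z in mm, then the turn, a rotation vector about the world's x, y, z in rad, then the closure, from 0 (fully open) to 1 (shut). A call has 1 to 12 rows; each row shifts and turns the commanded pose from where the row before left it; what a row does not reach is not made up. A row lasts 1/10 s, in which the tool goes at most 50 mm and 8.59 degrees, less where a joint would pass 70% of its speed; a pose out of reach is approached as far as the arm can. A call is refused whole if a number of a shift passes 50 or a number of a turn 0.15, either way. A call with a gripper value outside its range is refused whole. The fingers move at their own pace and stop on an object; the grip force is fixed at half the most. Time passes only in rows, so rows that do not move let the fingers close. It gives the time, the measured TCP pose, the force and the opening at its end, in the units of the state.
- env.read_state(): the state, without advancing time (a new reading comes with each control period).
- capture(name): name is "side" or "top"; returns the picture (420x560x3 uint8, red, green, blue); there is no depth.
- camera_info(name): a dict with "fov_y" (degrees; the focal length in pixels is half the picture's height over the tangent of half this angle, whatever the lens; pixels are square), "cx", "cy" (the principal point, pixels), "extrinsics" (4x4, takes a point from camera to world coordinates). Camera axes: x right, y up, looking along -z (the intrinsics and any distortion apply to the point x, -y, -z); pixel columns grow to the right and rows downward; lengths in mm; the calibration is good to about 2 mm. A picture is of the moment at which its call begins. camera_info takes no time and is no camera call.
- env.sign_off(): hands the job in, once; it reports no verdict.
The state is a dict: "t": time; "joint_positions": joint angles; "qvel": joint speeds; "joint_efforts": joint torques, N m; "ee_pos": TCP position; "ee_rot": TCP orientation; "force": force on the tool from outside, world axes, zero at the start; "wrist_torque": the same for the moment, N m; "gripper_width": finger opening in mm.
Only numpy, scipy, OpenCV 4.12 (cv2) and the standard library are available. Lean on these libraries where they do the work, as an engineer would, in place of code of your own. Each camera call takes 0.05 s, during which the arm holds its last target.

TASK

Make up the two class kits, one thing to a bay. In the long three-bay tray goes the printing kit: the open steel cup in the middle bay, the tall slim bottle and the handled printing block in the bays on either side of it, either way round. In the short two-bay tray goes the refill kit: the square bottle and the round lidded tub, either way round. Everything stands upright flat on its bay's floor, nothing is tipped over on the way, and the glass jar and the funnel stay where they are in the stock.

Things in the scene. Friction and masses are not known exactly. Their poses are not given: they have to be found in the camera images.
- long_tray: Shallow wooden tray with three bays in a row, 256 x 92 mm. Fixed to the table, lying flat. Origin: centre of its underside, on the table; x along its length, z up. Floor 5 mm thick (bays' floor 5 mm above the origin); rim and dividers 4 mm thick, their top 14 mm above the origin. Each bay is 80 mm along x by 84 mm along y inside. Bay centres at x = -84, 0 and +84 mm, y = 0.
- short_tray: Shallow wooden tray with two bays in a row, 172 x 92 mm. Fixed to the table, lying flat. Origin: centre of its underside, on the table; x along its length, z up. Floor 5 mm thick (bays' floor 5 mm above the origin); rim and dividers 4 mm thick, their top 14 mm above the origin. Each bay is 80 mm along x by 84 mm along y inside. Bay centres at x = -42 and +42 mm, y = 0.
- tall_bottle_mid (a point): Tall slim round white squeeze bottle with a thin pointed grey nozzle: body 38 mm diameter up to 64 mm, 95 mm high in all. Its point is on its upright axis, half-way up; z up. 47.5 mm above its underside; grasp it there or below.
- square_bottle_mid (a point): Square white bottle: body 46 x 46 mm in plan and 50 mm high, with a round black cap 26 mm across on top, 70 mm high in all. Its point is on its upright axis, half-way up; z up. 35 mm above its underside, in the upper half of the square part; grasp there, across two flat sides; x and y are square to those sides.
- tub_mid (a point): Round white lidded tub with a flat white lid: 52 mm diameter at the foot, 58 mm under the lid, lid 60 mm diameter and 10 mm thick, 66 mm high in all. Its point is on its upright axis, half-way up; z up. 33 mm above its underside; grasp it there or up to 15 mm higher.
- print_block_mid (a point): Wooden printing block: dark flat base 60 mm (along its x) x 44 mm (y) x 22 mm high, with an upright round wooden handle 28 mm in diameter from the base's top to 70 mm above the underside. Its point is on its upright axis, half-way up; z up. 35 mm above its underside; grasp the handle about 15 mm above the point.
- cup_mid (a point): Open, empty steel cup, straight, 56 mm diameter at the foot and 58 mm at the rim, 70 mm high, wall 3 mm. Its point is on its upright axis, half-way up; z up. 35 mm above its underside; grasp it from outside, there or up to 15 mm higher.
- jar_mid (a point): Not part of the kits: round amber glass jar with a dark steel lid, 52 mm diameter, 76 mm high. Loose. Its point is on its upright axis, half-way up; z up. 38 mm above its underside.
- funnel_mid (a point): Not part of the kits: white funnel standing mouth down, a cone 68 mm across at the foot and 12 mm at the top, 75 mm high. Loose. Its point is on its upright axis, half-way up; z up. 37.5 mm above its underside.

How it is judged (in metres and radians):
At the end, for the whole second after the job is handed in: Cup in the long tray's middle bay, tall bottle and printing block one each in its outer bays, square bottle and tub one each in the short tray's bays; each on the bay floor (height within 4 mm), inside the bay, upright within 0.08 rad, at rest (under 0.02 m/s) (x of cup_mid in the frame of long_tray between -0.014 and 0.014 m and y of cup_mid in the frame of long_tray between -0.016 and 0.016 m and z of cup_mid in the frame of long_tray between 0.036 and 0.044 m and (((x of tall_bottle_mid in the frame of long_tray between 0.061 and 0.107 m and y of tall_bottle_mid in the frame of long_tray between -0.025 and 0.025 m and z of tall_bottle_mid in the frame of long_tray between 0.0485 and 0.0565 m) and (x of print_block_mid in the frame of long_tray between -0.104 and -0.064 m and y of print_block_mid in the frame of long_tray between -0.022 and 0.022 m and z of print_block_mid in the frame of long_tray between 0.036 and 0.044 m)) or ((x of tall_bottle_mid in the frame of long_tray between -0.107 and -0.061 m and y of tall_bottle_mid in the frame of long_tray between -0.025 and 0.025 m and z of tall_bottle_mid in the frame of long_tray between 0.0485 and 0.0565 m) and (x of print_block_mid in the frame of long_tray between 0.064 and 0.104 m and y of print_block_mid in the frame of long_tray between -0.022 and 0.022 m and z of print_block_mid in the frame of long_tray between 0.036 and 0.044 m))) and (((x of square_bottle_mid in the frame of short_tray between 0.023 and 0.061 m and y of square_bottle_mid in the frame of short_tray between -0.021 and 0.021 m and z of square_bottle_mid in the frame of short_tray between 0.036 and 0.044 m) and (x of tub_mid in the frame of short_tray between -0.057 and -0.027 m and y of tub_mid in the frame of short_tray between -0.017 and 0.017 m and z of tub_mid in the frame of short_tray between 0.034 and 0.042 m)) or ((x of square_bottle_mid in the frame of short_tray between -0.061 and -0.023 m and y of square_bottle_mid in the frame of short_tray between -0.021 and 0.021 m and z of square_bottle_mid in the frame of short_tray between 0.036 and 0.044 m) and (x of tub_mid in the frame of short_tray between 0.027 and 0.057 m and y of tub_mid in the frame of short_tray between -0.017 and 0.017 m and z of tub_mid in the frame of short_tray between 0.034 and 0.042 m))) and angle between each of tall_bottle_mid, square_bottle_mid, tub_mid, print_block_mid, cup_mid's own z axis and vertical below 0.08 rad and linear speed of each of tall_bottle, square_bottle, tub, print_block, cup below 0.02 m/s); the robot touches nothing.
It fails at once if the glass jar or the funnel is moved more than 25 mm (distance of any of jar_mid, funnel_mid from where it was at the start of the episode above 0.025 m).
It fails at once if a thing for the kits is tipped by more than 0.8 rad (angle between any of tall_bottle_mid, square_bottle_mid, tub_mid, print_block_mid, cup_mid's own z axis and vertical above 0.8 rad).
It also fails if it takes over 125 s, if anything falls off the work surface, if the arm or the gripper's body presses on something with over 40 N, if the wrist force passes 120 N, or if a joint passes its speed limit or range.

## Working session

There is one attempt and no reset: what is moved stays moved. The work goes in short steps, Python scripts to look and compute and a tool call to move; the robot and the scene stay as the last step left them, time stands still between calls to the robot, and variables do not carry over. Pictures are saved under pics/ and viewed, and the job is handed in when it is done.

Besides the shell and the picture viewer there is one more tool, called after "Request:" by a JSON object that holds its "method" and its "body", one argument or row to a line. apply_moves: Moves the arm, as the interface text tells. Its arguments: {"type":"object","properties":{"rows":{"type":"array"}},"required":["rows"]}

```bash
ls; mkdir -p pics
python3 - <<'E'
from plant import env, capture, camera_info
import cv2
for n in("top","side"):
    cv2.imwrite(f"pics/{n}0.png",cv2.cvtColor(capture(n),cv2.COLOR_RGB2BGR)); print(camera_info(n))
s=env.read_state();print(s)
E
```

```text
pics
{'fov_y': 48.093433442893755, 'cx': 270.8981168212496, 'cy': 211.55991850351478, 'extrinsics': array([[-1.98587170e-02,  9.88190408e-01, -1.51938634e-01,
         4.31646358e+02],
       [-9.99776715e-01, -2.07252333e-02, -4.12136099e-03,
        -9.49071488e+00],
       [-7.22165304e-03,  1.51822863e-01,  9.88381336e-01,
         1.04115585e+03],
       [ 0.00000000e+00,  0.00000000e+00,  0.00000000e+00,
         1.00000000e+00]])}
{'fov_y': 53.363795555713764, 'cx': 279.88605164302686, 'cy': 203.2455598691252, 'extrinsics': array([[ 8.33078098e-01,  4.00983833e-01, -3.81041794e-01,
         2.51094088e+02],
       [-5.52802342e-01,  5.78907890e-01, -5.99395716e-01,
        -4.65455863e+02],
       [-1.97598905e-02,  7.09984240e-01,  7.03940286e-01,
         6.39308647e+02],
       [ 0.00000000e+00,  0.00000000e+00,  0.00000000e+00,
         1.00000000e+00]])}
{'t': 0.1, 'joint_positions': array([ 1.06220123e+00,  1.16392653e-01,  1.44219122e+00, -1.46972854e-05,
        1.58398735e+00, -3.77845344e-02]), 'qvel': array([-0.00111933,  0.00041523, -0.00200532, -0.00072258,  0.00048148,
       -0.0003274 ]), 'joint_efforts': array([ 2.00378410e-03, -7.22886801e+01, -6.23870659e+01,  7.82100088e-02,
        2.26438983e-02, -7.21216247e-05]), 'ee_pos': array([306.10021891, 601.40082044, 218.01408867]), 'ee_rot': array([-1.24936052e-04,  2.33237169e-01,  9.72419757e-01, -4.73123885e-04]), 'force': array([0.19286923, 0.75241316, 0.10501327]), 'wrist_torque': array([0.04168529, 0.00277927, 0.03537283]), 'gripper_width': 92.88394622966463}
```

View pics/top0.png

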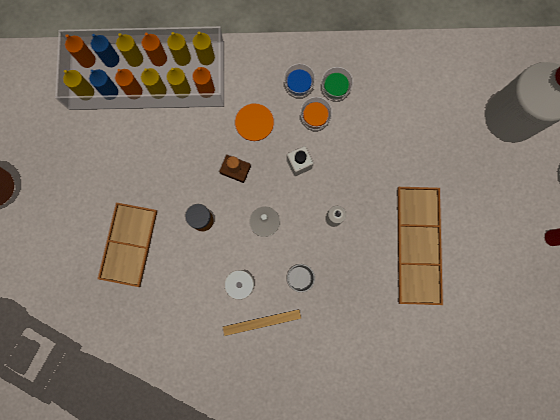

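View pics/side0.png

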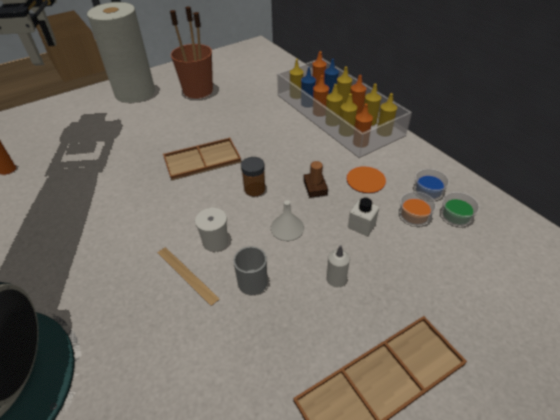

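Run:
```python
import cv2
im=cv2.imread("pics/top0.png")
for k,(x,y,w,h,f) in {"a":(90,190,160,120,5),"b":(210,140,150,112,5),"c":(220,200,135,105,5.5),"d":(370,180,100,130,4.5)}.items():
    cv2.imwrite(f"pics/top0{k}.png",cv2.resize(im[y:y+h,x:x+w],None,fx=f,fy=f,interpolation=cv2.INTER_CUBIC))
```

```text
(no output)
```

View pics/top0a.png

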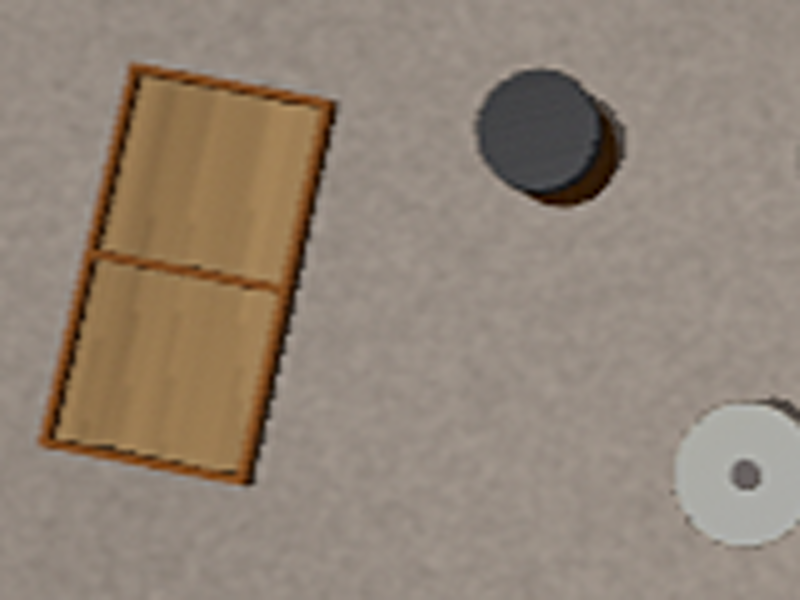

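View pics/top0b.png

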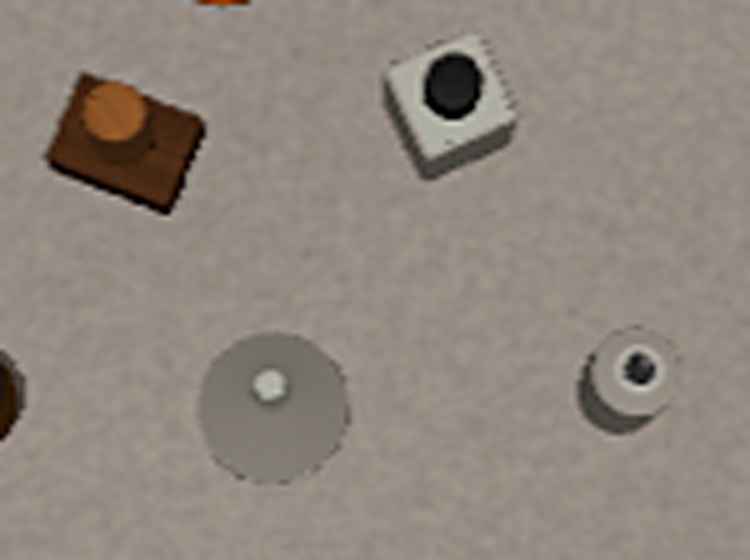

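View pics/top0c.png

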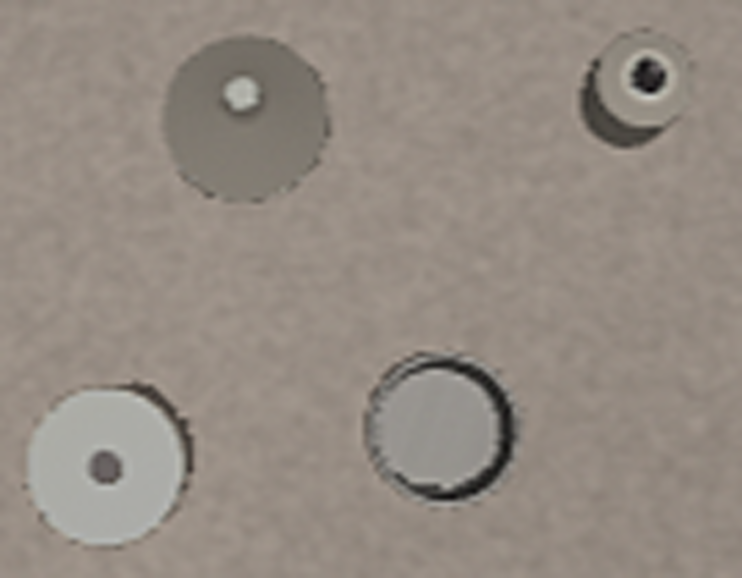

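View pics/top0d.png

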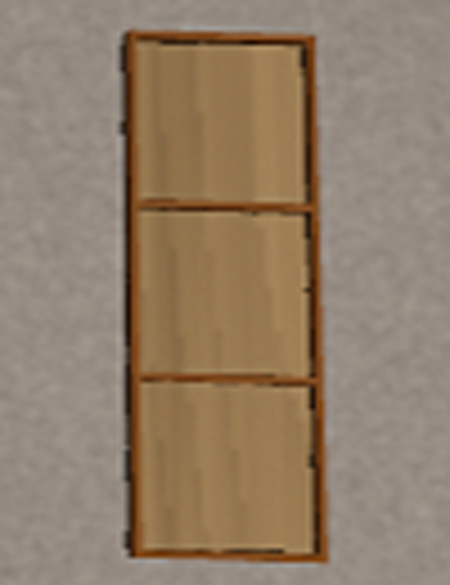

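```bash
cat > h.py <<'E'
import numpy as np
from plant import camera_info
def ray(n,u,v):
    c=camera_info(n);E=c["extrinsics"];f=210/np.tan(np.radians(c["fov_y"]/2))
    d=E[:3,:3]@np.array([(u-c["cx"])/f,-(v-c["cy"])/f,-1]);return E[:3,3],d
def pt(n,u,v,z):
    o,d=ray(n,u,v);return o+d*(z-o[2])/d[2]
def proj(n,p):
    c=camera_info(n);E=c["extrinsics"];f=210/np.tan(np.radians(c["fov_y"]/2))
    q=E[:3,:3].T@(np.array(p,float)-E[:3,3]);return c["cx"]+f*q[0]/-q[2],c["cy"]-f*q[1]/-q[2]
E
python3 - <<'E'
from h import *
np.set_printoptions(precision=1,suppress=True)
C={"a":(90,190,5),"b":(210,140,5),"c":(220,200,5.5),"d":(370,180,4.5)}
def P(k,u,v,z):
    x,y,f=C[k];return pt("top",x+(u+.5)/f-.5,y+(v+.5)/f-.5,z)
for nm,k,cs in (("short","a",[(132,65),(335,102),(250,483),(42,442)]),("long","d",[(130,33),(314,37),(326,559),(133,554)])):
    q=np.array([P(k,*c,14)[:2] for c in cs]);print(nm,q.tolist(),"c",q.mean(0))
    print([np.linalg.norm(q[i]-q[(i+1)%4]) for i in range(4)])
    d=(q[0]+q[1]-q[2]-q[3]);d2=(q[1]+q[2]-q[0]-q[3]);print(np.arctan2(d[1],d[0]),np.arctan2(d2[1],d2[0])+np.pi/2)
O={"tub":("c",107,467,66),"cup":("c",441,427,70),"bott":("c",645,78,64),"bottip":("c",650,75,95),"sqcap":("b",453,85,70),"block":("b",113,111,70),"fun":("b",270,385,75),"fun0":("b",275,408,0),"jar":("a",540,131,76)}
for n,(k,u,v,z) in O.items():
    p=P(k,u,v,z);print(n,p,"side px top",proj("side",p),"mid",proj("side",[p[0],p[1],z/2]), "foot",proj("side",[p[0],p[1],0]))
for nm,cs,z in (("sq",[(388,72),(480,37),(515,122),(425,158)],50),("blk",[(82,75),(204,122),(170,205),(48,155)],22)):
    q=np.array([P("b",*c,z)[:2] for c in cs]);print(nm,"c",q.mean(0),[np.linalg.norm(q[i]-q[(i+1)%4]) for i in range(4)])
    e=[np.degrees(np.arctan2(*(q[(i+1)%4]-q[i])[::-1])) for i in range(4)];print(e)
E
```

```text
short [[616.8763067519997, 338.1965725087313], [598.3421915656143, 247.63878866877738], [432.4161122407108, 281.5716011754666], [451.76813647633435, 372.2781990612449]] c [524.9 309.9]
[np.float64(92.43498060661896), np.float64(169.3602656019064), np.float64(92.74797971939034), np.float64(168.58904223063578)]
-0.20264041702901522 -0.20604419591019751
long [[638.9174331723023, -289.73128361694165], [634.9728622885294, -380.1636688781916], [382.3101036662165, -367.12033625935334], [386.43369779481486, -275.7555862232596]] c [ 510.7 -328.2]
[np.float64(90.51837351331629), np.float64(252.9992057703795), np.float64(91.45775843358122), np.float64(252.87023697503201)]
-0.053436593339497664 -0.044350942395812165
tub [431.8  62.8  66. ] side px top (np.float64(210.94435565999487), np.float64(218.48072656220393)) mid (np.float64(213.25139401294507), np.float64(230.09779288409183)) foot (np.float64(215.43014781725594), np.float64(241.0688837683755))
cup [444.  -61.7  70. ] side px top (np.float64(249.995426023549), np.float64(257.5778879217896)) mid (np.float64(251.37948355045614), np.float64(2
[... 1610 characters left out ...]
8511531805)) mid (np.float64(253.68370273522635), np.float64(177.13145846633782)) foot (np.float64(254.76298947124465), np.float64(189.86621600375983))
sq c [697.8 -70.7] [np.float64(43.03581804143201), np.float64(40.777983233443756), np.float64(42.15396979441084), np.float64(41.428622972223614)]
[np.float64(-69.85607920170969), np.float64(-159.9966105822161), np.float64(111.01831818012202), np.float64(21.232046842889783)]
blk c [689.3  73.1] [np.float64(58.81526471119514), np.float64(40.54883836471212), np.float64(59.03375111866415), np.float64(39.427922915432326)]
[np.float64(-112.77151759470614), np.float64(157.4362192876998), np.float64(66.14071483394757), np.float64(-22.85991517514004)]
```

Run:
```python
import cv2
im=cv2.imread("pics/side0.png")
for k,(x,y,w,h,f) in {"a":(150,125,180,140,4.4),"b":(220,150,170,150,4)}.items():
    cv2.imwrite(f"pics/side0{k}.png",cv2.resize(im[y:y+h,x:x+w],None,fx=f,fy=f,interpolation=cv2.INTER_CUBIC))
```

```text
(no output)
```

View pics/side0b.png

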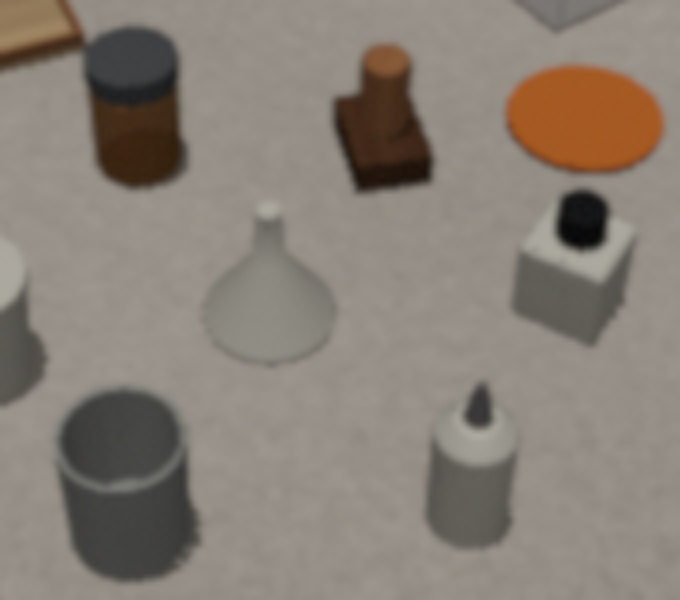

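Request:
{"method": "apply_moves", "body": {
  "rows": [
    [[10,-48,-4,0,0,0.035,0],[10,-48,-4,0,0,0.035,0],[10,-48,-4,0,0,0.035,0],[10,-48,-4,0,0,0.035,0],[10,-48,-4,0,0,0.035,0],[10,-48,-4,0,0,0.035,0],[10,-48,-4,0,0,0.035,0],[10,-48,-4,0,0,0.035,0],[10,-48,-4,0,0,0.035,0],[10,-48,-4,0,0,0.035,0],[10,-48,-4,0,0,0.035,0],[10,-48,-4,0,0,0.035,0]]
  ]
}}

```text
t: 1.3
ee_pos: [426.0, 23.6, 170.5]
ee_rot: [0.0, 0.025, 1.0, 0.0]
force: [0.8, 0.2, 0.4]
gripper_width: 93.2
```

Request:
{"method": "apply_moves", "body": {
  "rows": [
    [[6,-30,-15,0,0,0,0],[6,-30,-15,0,0,0,0],[6,-25.5,-15,0,0,0,0],[0,0,0,0,0,0,0],[0,0,0,0,0,0,0]]
  ]
}}

```text
t: 1.8
ee_pos: [443.9, -60.0, 125.4]
ee_rot: [-0.001, 0.026, 1.0, 0.0]
force: [1.3, -0.8, 0.4]
gripper_width: 93.0
```

```bash
cat > snap.py <<'E'
import sys,cv2
from plant import capture
n,o,x,y,w,h=sys.argv[1],sys.argv[2],*map(int,sys.argv[3:7])
im=cv2.cvtColor(capture(n),cv2.COLOR_RGB2BGR)[y:y+h,x:x+w]
f=min(800/w,600/h);cv2.imwrite(f"pics/{o}.png",cv2.resize(im,None,fx=f,fy=f,interpolation=cv2.INTER_CUBIC))
print("f",f)
E
python3 snap.py side s1 150 120 240 180
```

```text
f 3.3333333333333335
```

View pics/s1.png

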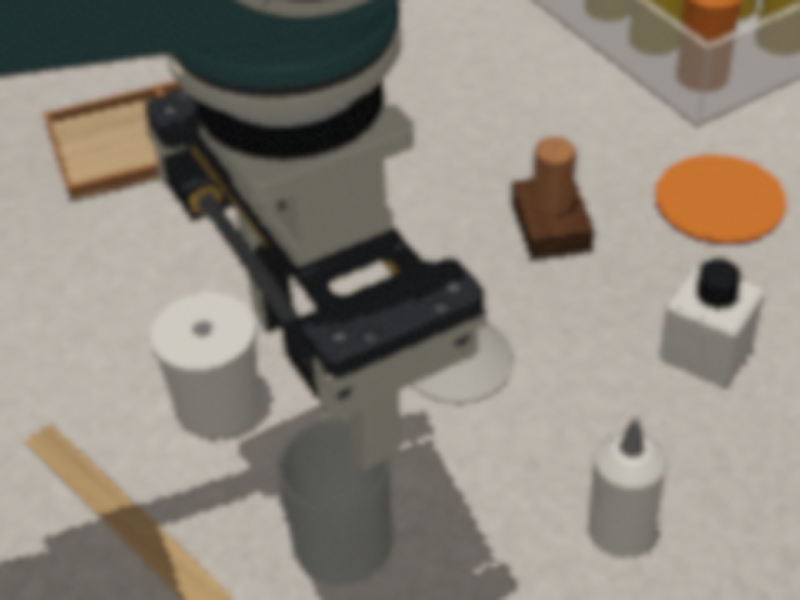

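The open fingers stand over the cup (rim at about picture pixel 335,455), with the near finger in front of it at 378,430. Descending to grasp.

Request:
{"method": "apply_moves", "body": {
  "rows": [
    [[0,-1.5,-25,0,0,0,0],[0,0,-25,0,0,0,0],[0,0,-25,0,0,0,0],[0,0,-25,0,0,0,0],[0,0,0,0,0,0,0],[0,0,0,0,0,0,0.4],[0,0,0,0,0,0,1],[0,0,0,0,0,0,1],[0,0,0,0,0,0,1],[0,0,0,0,0,0,1],[0,0,0,0,0,0,1],[0,0,0,0,0,0,1]]
  ]
}}

```text
t: 3.05
ee_pos: [444.4, -61.5, 26.0]
ee_rot: [0.0, 0.025, 1.0, -0.0]
force: [-0.3, -1.4, 5.1]
gripper_width: 56.2
```

Request:
{"method": "apply_moves", "body": {
  "rows": [
    [[0,0,20,0,0,0,1],[0,0,30,0,0,0,1],[6,-27,20,0,0,0,1],[9,-36,0,0,0,0,1],[9,-36,0,0,0,0,1],[9,-36,0,0,0,0,1],[9,-36,0,0,0,0,1],[9,-36,0,0,0,0,1],[9,-36,0,0,0,0,1],[6,-24,0,0,0,0,1],[0,0,0,0,0,0,1],[0,0,0,0,0,0,1]]
  ]
}}

```text
t: 4.25
ee_pos: [509.9, -328.4, 94.9]
ee_rot: [-0.001, 0.026, 1.0, 0.0]
force: [-0.7, 0.8, -0.5]
gripper_width: 55.9
```

```bash
python3 snap.py side s2 260 220 300 200;python3 snap.py top t2 340 170 160 160
```

```text
f 2.6666666666666665
f 3.75
```

View pics/s2.png

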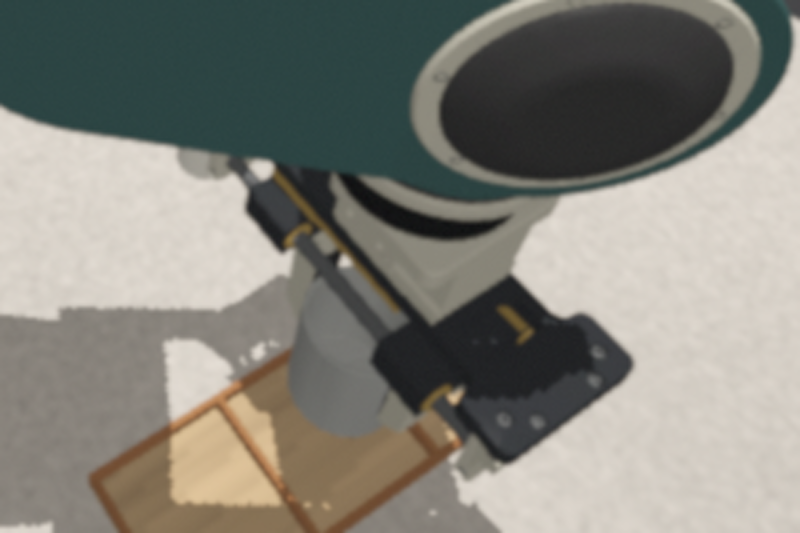

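View pics/t2.png

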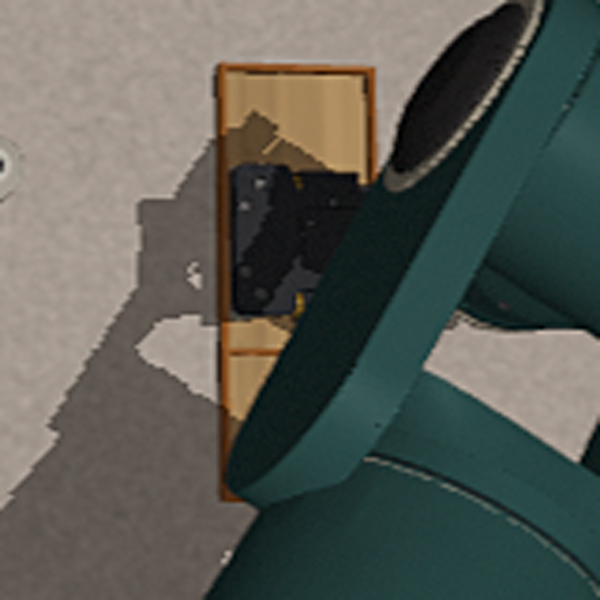

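The pictures show the cup over the middle bay (side view foot near pixel 345,420; gripper block over the middle of the tray from above). Lowering it.

Request:
{"method": "apply_moves", "body": {
  "rows": [
    [[0.8,0,-20,0,0,0,1],[0,0,-20,0,0,0,1],[0,0,-15,0,0,0,1],[0,0,-5,0,0,0,1],[0,0,-3,0,0,0,1],[0,0,-0.5,0,0,0,1],[0,0,0,0,0,0,1],[0,0,0,0,0,0,1]]
  ]
}}

```text
t: 5.15
ee_pos: [511.3, -328.6, 32.9]
ee_rot: [0.0, 0.025, 1.0, -0.0]
force: [-0.3, -0.3, -2.0]
gripper_width: 56.2
```

Request:
{"method": "apply_moves", "body": {
  "rows": [
    [[0,0,-1.5,0,0,0,1],[0,0,0,0,0,0,1],[0,0,0,0,0,0,0.7],[0,0,0,0,0,0,0],[0,0,0,0,0,0,0],[0,0,0,0,0,0,0],[0,0,0,0,0,0,0],[0,0,30,0,0,0,0],[0,0,45,0,0,0,0],[10,30,40,0,0,0,0],[12,40,0,0,0,0,0],[12,40,0,0,0,0,0]]
  ]
}}

```text
t: 6.35
ee_pos: [545.3, -218.2, 146.4]
ee_rot: [0.001, 0.026, 1.0, -0.0]
force: [0.6, 0.4, -0.3]
gripper_width: 93.0
```

Request:
{"method": "apply_moves", "body": {
  "rows": [
    [[14,37,0,0,0,0,0],[13,37,0,0,0,0,0],[0,0,0,0,0,0,0],[0,0,0,0,0,0,0]]
  ]
}}

```text
t: 6.75
ee_pos: [571.9, -144.5, 144.8]
ee_rot: [-0.0, 0.025, 1.0, -0.0]
force: [0.0, -0.6, -0.3]
gripper_width: 92.7
```

```bash
python3 snap.py side s3 240 180 320 240;python3 snap.py top t3 270 150 200 150
```

```text
f 2.5
f 4.0
```

View pics/s3.png

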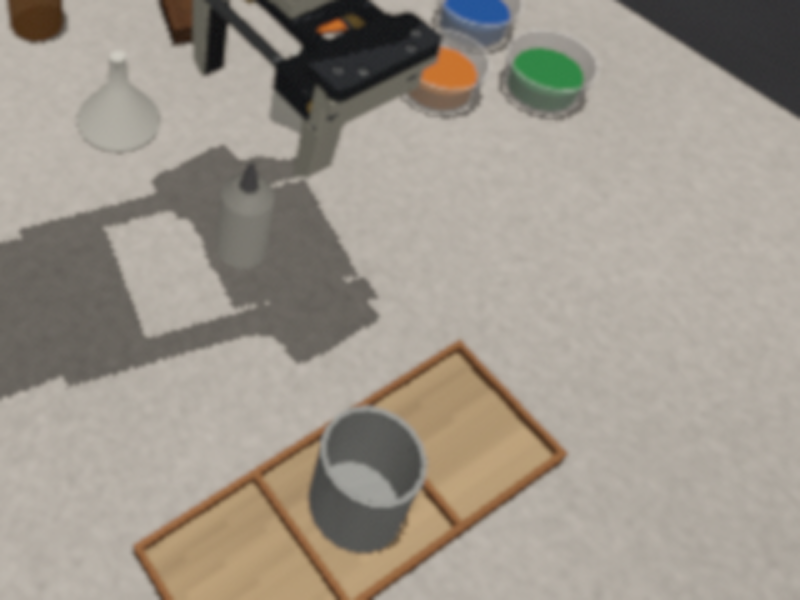

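View pics/t3.png

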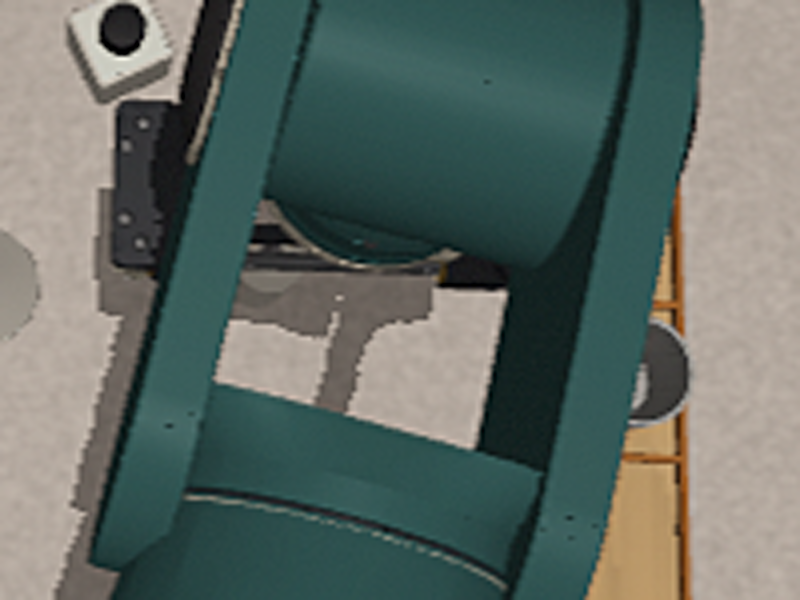

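Cup stands inside the middle bay (side picture 368,480); the bottle axis is at about 247,215, between the fingers. I will go down on it.

Request:
{"method": "apply_moves", "body": {
  "rows": [
    [[2,0,-20,0,0,0,0],[0,0,-30,0,0,0,0],[0,0,-30,0,0,0,0],[0,0,-25,0,0,0,0],[0,0,-17,0,0,0,0],[0,0,0,0,0,0,0],[0,0,0,0,0,0,0.5],[0,0,0,0,0,0,1],[0,0,0,0,0,0,1],[0,0,0,0,0,0,1],[0,0,0,0,0,0,1],[0,0,0,0,0,0,1]]
  ]
}}

```text
t: 8.05
ee_pos: [573.9, -145.0, 23.1]
ee_rot: [0.0, 0.025, 1.0, -0.0]
force: [0.2, -0.1, 0.3]
gripper_width: 50.0
```

Request:
{"method": "apply_moves", "body": {
  "rows": [
    [[0,0,0,0,0,0,1],[0,0,0,0,0,0,1],[0,0,0,0,0,0,1],[0,0,0,0,0,0,1]]
  ]
}}

```text
t: 8.45
ee_pos: [573.8, -145.0, 22.9]
ee_rot: [0.0, 0.025, 1.0, 0.0]
force: [-0.7, 0.8, 1.2]
gripper_width: 37.6
```

Request:
{"method": "apply_moves", "body": {
  "rows": [
    [[0,0,20,0,0,0,1],[0,0,25,0,0,0,1],[3,-27,25,0,0,0,1],[4,-32,0,0,0,0,1],[4,-32,0,0,0,0,1],[4,-32,0,0,0,0,1],[4,-32,0,0,0,0,1],[2,-32,0,0,0,0,1],[0,0,-20,0,0,0,1],[0,0,-20,0,0,0,1],[0,0,0,0,0,0,1]]
  ]
}}

```text
t: 9.55
ee_pos: [593.4, -331.6, 49.6]
ee_rot: [-0.002, 0.026, 1.0, 0.001]
force: [0.1, 0.2, -1.6]
gripper_width: 37.5
```

Request:
{"method": "apply_moves", "body": {
  "rows": [
    [[1,0,-10,0,0,0,1],[0,0,-8,0,0,0,1],[0,0,-2,0,0,0,1],[0,0,0,0,0,0,1],[0,0,0,0,0,0,1]]
  ]
}}

```text
t: 10.05
ee_pos: [596.0, -332.1, 33.4]
ee_rot: [0.0, 0.025, 1.0, -0.0]
force: [0.1, 0.3, -1.0]
gripper_width: 37.7
```

Request:
{"method": "apply_moves", "body": {
  "rows": [
    [[-1,0,-3,0,0,0,1],[0,0,-2,0,0,0,1],[0,0,0,0,0,0,1],[0,0,0,0,0,0,1]]
  ]
}}

```text
t: 10.45
ee_pos: [594.8, -332.0, 27.9]
ee_rot: [0.0, 0.025, 1.0, -0.0]
force: [-0.7, 0.1, 0.1]
gripper_width: 37.5
```

Request:
{"method": "apply_moves", "body": {
  "rows": [
    [[0,0,0,0,0,0,0.7],[0,0,0,0,0,0,0],[0,0,0,0,0,0,0],[0,0,0,0,0,0,0],[0,0,0,0,0,0,0],[0,0,0,0,0,0,0],[0,0,30,0,0,0,0],[0,0,45,0,0,0,0],[0,0,45,0,0,0,0],[9,40,10,0,0,0,0],[9,40,0,0,0,-0.05,0],[9,40,0,0,0,-0.05,0]]
  ]
}}

```text
t: 11.65
ee_pos: [622.0, -210.9, 158.6]
ee_rot: [0.001, 0.077, 0.997, -0.0]
force: [-0.0, -0.3, -0.7]
gripper_width: 92.9
```

Request:
{"method": "apply_moves", "body": {
  "rows": [
    [[9,40,0,0,0,-0.05,0],[9,40,0,0,0,-0.05,0],[9,40,0,0,0,-0.05,0],[9,40,0,0,0,-0.05,0],[10,40,0,0,0,-0.05,0],[10,40,0,0,0,0,0],[10,43,0,0,0,0,0],[10,43,0,0,0,0,0],[0,0,0,0,0,0,0],[0,0,0,0,0,0,0]]
  ]
}}

```text
t: 12.65
ee_pos: [697.7, 114.7, 157.5]
ee_rot: [-0.0, 0.198, 0.98, -0.0]
force: [-0.4, -0.3, 0.5]
gripper_width: 92.9
```

```bash
python3 snap.py side s4 160 80 400 300;python3 snap.py top t4 180 100 280 210
```

```text
f 2.0
f 2.857142857142857
```

View pics/s4.png

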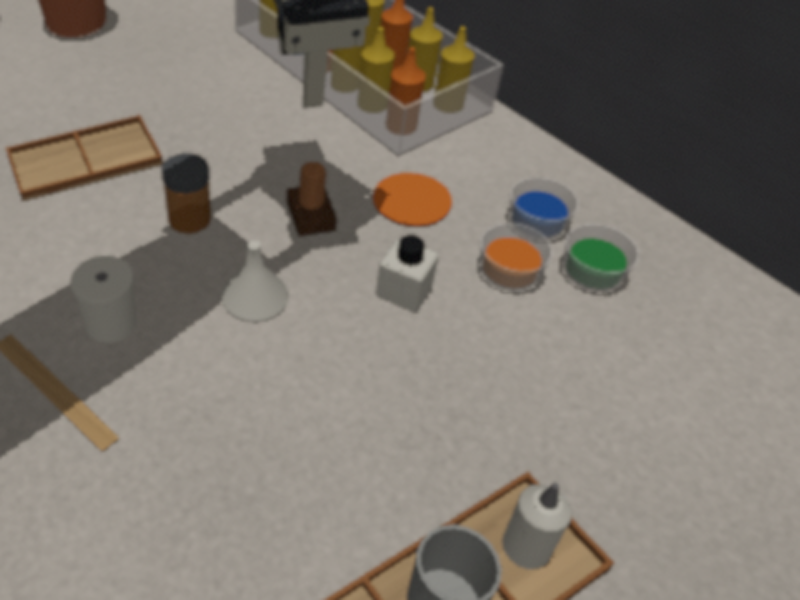

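View pics/t4.png

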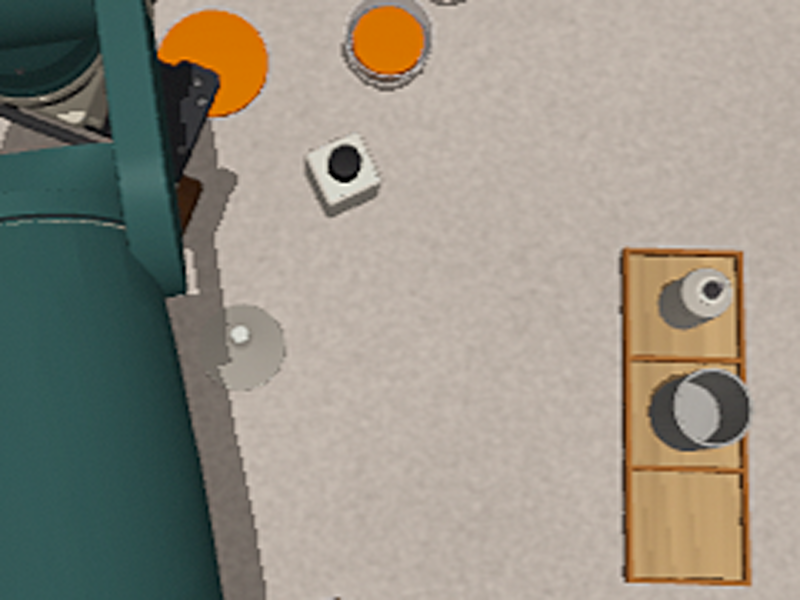

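Request:
{"method": "apply_moves", "body": {
  "rows": [
    [[-4,-20,0,0,0,0,0],[-4.2,-20.4,0,0,0,0,0],[0,0,-20,0,0,0,0],[0,0,-20,0,0,0,0],[0,0,0,0,0,0,0],[0,0,0,0,0,0,0]]
  ]
}}

```text
t: 13.35
ee_pos: [689.4, 72.1, 118.4]
ee_rot: [-0.0, 0.2, 0.98, -0.0]
force: [0.7, -0.7, 0.3]
gripper_width: 92.9
```

```bash
python3 - <<'E'
from h import *
f=2.857142857
P=lambda u,v,z:pt("top",180+(u+.5)/f-.5,100+(v+.5)/f-.5,z)
a=-.049;R=np.array([[np.cos(a),np.sin(a)],[-np.sin(a),np.cos(a)]])
for n,p in (("cup",P(712,410,75)),("bot",P(712,289,100))):print(n,p,R@(p[:2]-[510.7,-328.2]))
E
python3 snap.py side s5 220 100 200 150
```

```text
cup [ 507.79049866 -328.07880427   75.        ] [-2.91194539 -0.02145826]
bot [ 591.60908435 -325.9070239   100.        ] [80.69966155  6.25318278]
f 4.0
```

View pics/s5.png

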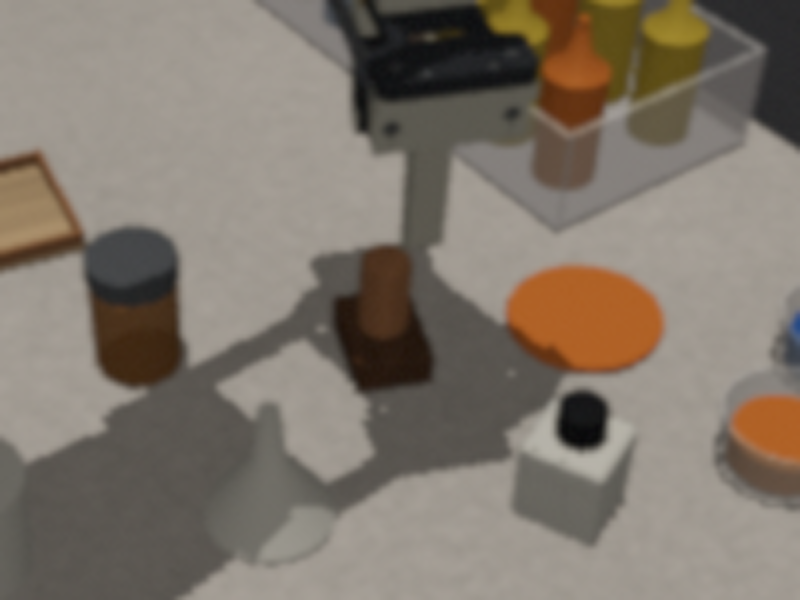

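Printing block handle (top at 386,260) lies behind the near finger as expected; going down to the handle.

Request:
{"method": "apply_moves", "body": {
  "rows": [
    [[0,1.5,-25,0,0,0,0],[0,0,-25,0,0,0,0],[0,0,-25,0,0,0,0],[0,0,-10,0,0,0,0],[0,0,0,0,0,0,0.4],[0,0,0,0,0,0,1],[0,0,0,0,0,0,1],[0,0,0,0,0,0,1],[0,0,0,0,0,0,1],[0,0,0,0,0,0,1],[0,0,0,0,0,0,1],[0,0,0,0,0,0,1]]
  ]
}}

```text
t: 14.6
ee_pos: [689.6, 75.1, 32.9]
ee_rot: [-0.0, 0.199, 0.98, 0.0]
force: [0.4, -0.2, -0.4]
gripper_width: 33.7
```

Request:
{"method": "apply_moves", "body": {
  "rows": [
    [[0,0,0,0,0,0,1],[0,0,0,0,0,0,1],[0,0,0,0,0,0,1],[0,0,0,0,0,0,1],[0,0,0,0,0,0,1],[0,0,0,0,0,0,1]]
  ]
}}

```text
t: 15.2
ee_pos: [689.6, 75.0, 32.9]
ee_rot: [-0.0, 0.199, 0.98, -0.0]
force: [-0.2, 0.3, 0.3]
gripper_width: 27.8
```

Request:
{"method": "apply_moves", "body": {
  "rows": [
    [[0,0,20,0,0,0,1],[0,0,35,0,0,0,1],[0,0,35,0,0,0,1],[0,0,20,0,0,0,1],[-22,-33,0,0,0,0.05,1],[-22,-33,0,0,0,0.05,1],[-22,-33,0,0,0,0.05,1],[-22,-33,0,0,0,0.05,1],[-22,-33,0,0,0,0.05,1],[-22,-33,0,0,0,0.05,1],[-22,-33,0,0,0,0.05,1],[-22,-33,0,0,0,0,1]]
  ]
}}

```text
t: 16.4
ee_pos: [512.5, -190.0, 142.8]
ee_rot: [0.0, 0.024, 1.0, 0.0]
force: [0.4, -0.0, -2.5]
gripper_width: 27.6
```

Request:
{"method": "apply_moves", "body": {
  "rows": [
    [[-22,-33,0,0,0,0,1],[-22,-33,0,0,0,0,1],[-22,-33,0,0,0,0,1],[-21,-36,0,0,0,0,1],[0,0,0,0,0,0,1],[0,0,0,0,0,0,1]]
  ]
}}

```text
t: 17.0
ee_pos: [426.1, -324.4, 142.7]
ee_rot: [-0.0, 0.026, 1.0, 0.0]
force: [0.6, 0.6, -1.8]
gripper_width: 27.7
```

Request:
{"method": "apply_moves", "body": {
  "rows": [
    [[0.5,0,-25,0,0,0,1],[0,0,-25,0,0,0,1],[0,0,-25,0,0,0,1],[0,0,-15,0,0,0,1],[0,0,-8,0,0,0,1],[0,0,-3,0,0,0,1],[0,0,0,0,0,0,1],[0,0,0,0,0,0,1]]
  ]
}}

```text
t: 17.8
ee_pos: [427.5, -324.2, 42.9]
ee_rot: [0.001, 0.025, 1.0, -0.0]
force: [0.7, 0.2, -1.7]
gripper_width: 27.5
```

```bash
python3 snap.py side s6 240 210 280 210
```

```text
f 2.857142857142857
```

View pics/s6.png

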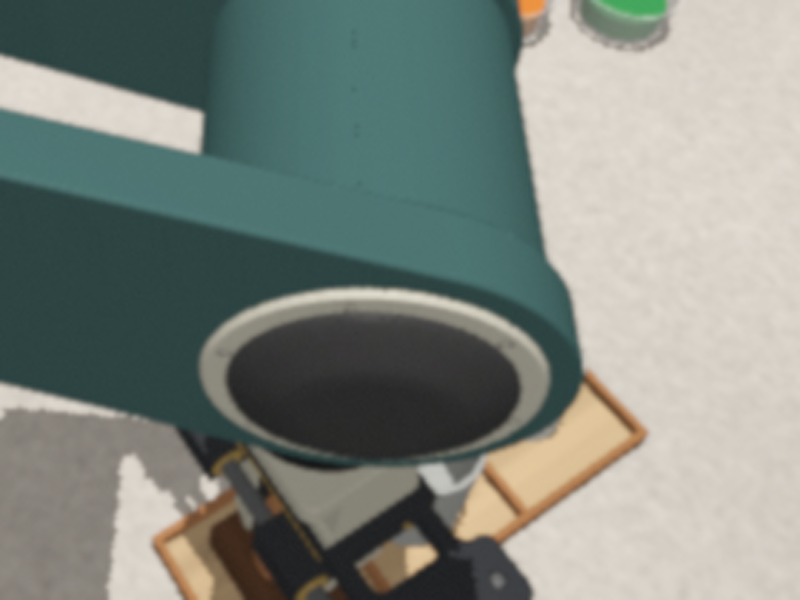

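Request:
{"method": "apply_moves", "body": {
  "rows": [
    [[-0.5,0,-3,0,0,0,1],[0,0,-2,0,0,0,1],[0,0,0,0,0,0,1],[0,0,0,0,0,0,1]]
  ]
}}

```text
t: 18.25
ee_pos: [426.9, -324.2, 37.7]
ee_rot: [0.0, 0.025, 1.0, -0.0]
force: [-2.2, 2.0, 6.8]
gripper_width: 27.3
```

Request:
{"method": "apply_moves", "body": {
  "rows": [
    [[0,0,0,0,0,0,0.8],[0,0,0,0,0,0,0.4],[0,0,0,0,0,0,0],[0,0,0,0,0,0,0],[0,0,0,0,0,0,0],[0,0,0,0,0,0,0],[0,0,0,0,0,0,0],[0,0,25,0,0,0,0],[0,0,40,0,0,0,0],[0,0,40,0,0,0,0],[0,35,0,0,0,0,0],[0,35,0,0,0,-0.05,0]]
  ]
}}

```text
t: 19.45
ee_pos: [426.7, -253.8, 143.0]
ee_rot: [0.001, 0.051, 0.999, -0.0]
force: [-0.4, 1.1, 0.1]
gripper_width: 93.0
```

Request:
{"method": "apply_moves", "body": {
  "rows": [
    [[0,40,0,0,0,-0.05,0],[0,40,0,0,0,-0.05,0],[0,40,0,0,0,0,0],[1,40,0,0,0,0,0],[1,40,0,0,0,0,0],[1,40,0,0,0,0,0],[1,40,0,0,0,0,0],[1,37,0,0,0,0,0],[0,0,0,0,0,0,0],[0,0,0,0,0,0,0]]
  ]
}}

```text
t: 20.45
ee_pos: [431.5, 63.5, 141.8]
ee_rot: [-0.0, 0.099, 0.995, -0.0]
force: [0.4, 0.0, -0.5]
gripper_width: 92.8
```

```bash
python3 snap.py side s7 140 120 400 300;python3 snap.py top t7 300 150 200 150
```

```text
f 2.0
f 4.0
```

View pics/s7.png

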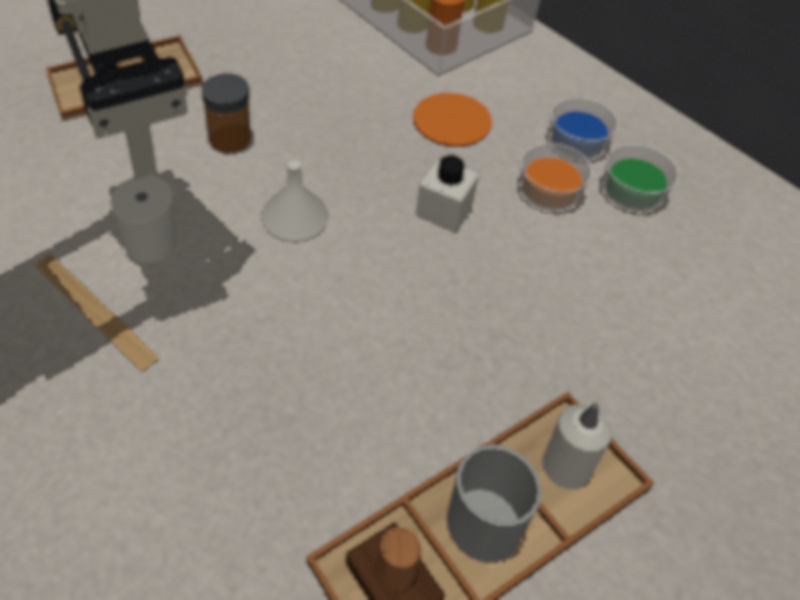

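View pics/t7.png

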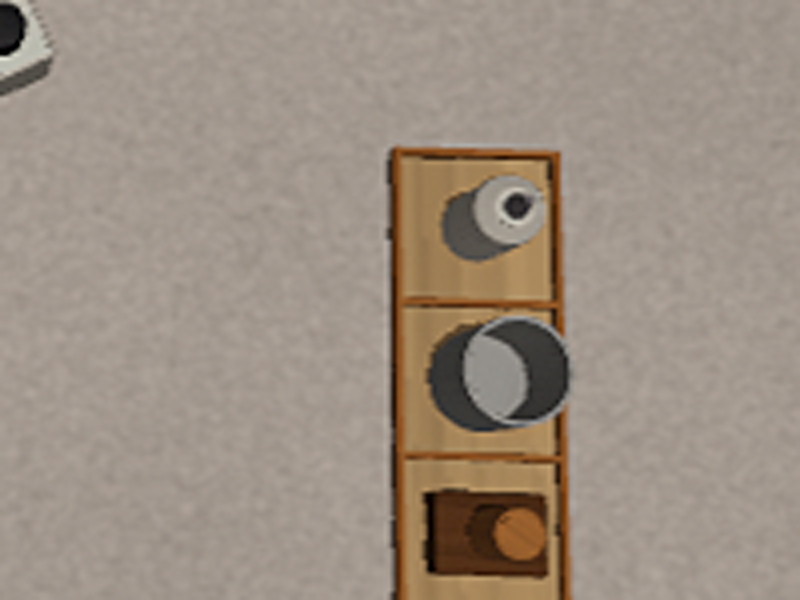

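All three printing things stand in their bays (top picture: bottle 510,210; cup 517,371; block handle 519,533). The tub (side 145,215) is under the open gripper.

Request:
{"method": "apply_moves", "body": {
  "rows": [
    [[0,-0.5,-25,0,0,0,0],[0,0,-30,0,0,0,0],[0,0,-30,0,0,0,0],[0,0,-25,0,0,0,0],[0,0,-13,0,0,0,0],[0,0,0,0,0,0,0],[0,0,0,0,0,0,0.5],[0,0,0,0,0,0,1],[0,0,0,0,0,0,1],[0,0,0,0,0,0,1],[0,0,0,0,0,0,1],[0,0,0,0,0,0,1]]
  ]
}}

```text
t: 21.75
ee_pos: [431.9, 62.7, 19.3]
ee_rot: [0.0, 0.1, 0.995, 0.0]
force: [0.1, 0.1, 4.8]
gripper_width: 59.3
```

Request:
{"method": "apply_moves", "body": {
  "rows": [
    [[0,0,0,0,0,0,1],[0,0,0,0,0,0,1],[0,0,0,0,0,0,1]]
  ]
}}

```text
t: 22.05
ee_pos: [431.9, 62.7, 19.4]
ee_rot: [0.0, 0.1, 0.995, 0.0]
force: [0.1, 1.3, 5.8]
gripper_width: 59.2
```

Run:
```python
from h import *
f=4
P=lambda u,v,z:pt("top",300+(u+.5)/f-.5,150+(v+.5)/f-.5,z)
a=-.049;R=np.array([[np.cos(a),np.sin(a)],[-np.sin(a),np.cos(a)]])
for n,p in (("cup",P(517,371,75)),("bot",P(519,203,100)),("shoulder",P(509,210,69)),("blk",P(519,533,75))):print(n,p,R@(p[:2]-[510.7,-328.2]))
a=-.204
for x in(-42,42): print(524.9+x*np.cos(a),309.9+x*np.sin(a))
```

```text
cup [ 509.43183302 -328.19497381   75.        ] [-1.26689103 -0.05709516]
bot [ 592.51203959 -326.98259805  100.        ] [81.65421506  5.2231267 ]
shoulder [ 594.20944797 -331.96261879   69.        ] [83.59350949  0.33222301]
blk [ 427.3688687  -323.39803674   75.        ] [-83.46631435   0.714608  ]
483.7709093911687 318.4086958865943
566.0290906088312 301.3913041134057
```

Request:
{"method": "apply_moves", "body": {
  "rows": [
    [[0,0,10,0,0,0,1],[0,0,25,0,0,0,1],[0,0,35,0,0,0,1],[0,0,25,0,0,0,1],[7,36,0,0,0,0,1],[7,36,0,0,0,0,1],[7,36,0,0,0,0,1],[7,36,0,0,0,0,1],[7,36,0,0,0,0,1],[8,36,0,0,0,0,1],[9,40,0,0,0,0,1],[0,0,0,0,0,0,1]]
  ]
}}

```text
t: 23.25
ee_pos: [483.6, 321.9, 113.6]
ee_rot: [-0.001, 0.099, 0.995, 0.0]
force: [-0.4, 0.1, -2.7]
gripper_width: 59.2
```

```bash
python3 snap.py side s8 120 60 240 180
```

```text
f 3.3333333333333335
```

View pics/s8.png

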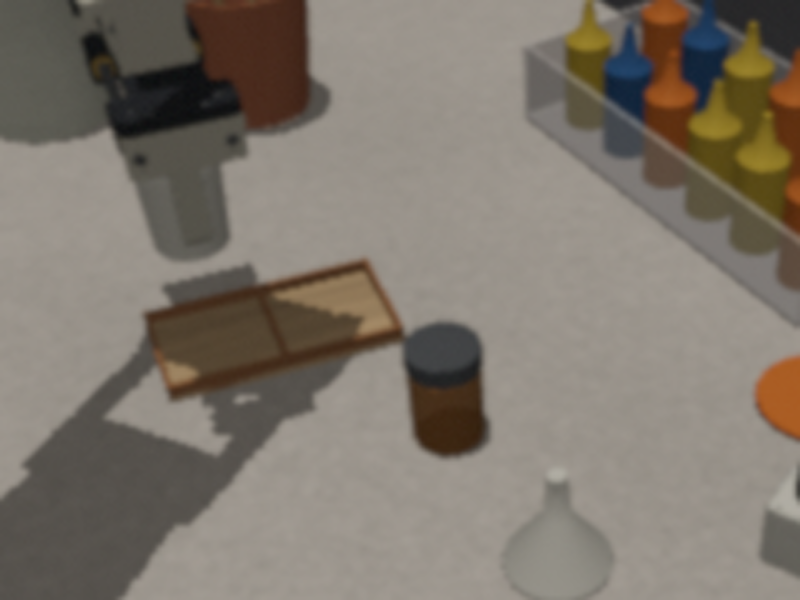

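Run:
```python
from h import *
for u,v,z in ((175,85,0),(197,97,0),(215,90,0),(173,60,80),(120+215/3.33,60+125/3.33,0)):print(pt("side",u,v,z))
for u,v in((2,185),):print(pt("top",u,v,100))
```

```text
[617.42868865 692.27514739   0.        ]
[642.12192291 588.24500665   0.        ]
[704.18013627 593.38129003   0.        ]
[626.10172907 687.840468    80.        ]
[610.7527373  606.90202665   0.        ]
[642.94643248 544.36449273 100.        ]
```

Request:
{"method": "apply_moves", "body": {
  "rows": [
    [[0,-3.5,-20,0,0,0,1],[0,0,-25,0,0,0,1],[0,0,-20,0,0,0,1],[0,0,-12,0,0,0,1],[0,0,-6,0,0,0,1],[0,0,0,0,0,0,1],[0,0,0,0,0,0,1]]
  ]
}}

```text
t: 24.0
ee_pos: [484.0, 315.2, 31.9]
ee_rot: [0.0, 0.1, 0.995, 0.0]
force: [-0.6, 0.4, -1.9]
gripper_width: 59.3
```

Request:
{"method": "apply_moves", "body": {
  "rows": [
    [[0,3,-3,0,0,0,1],[0,0,-3,0,0,0,1],[0,0,-1,0,0,0,1],[0,0,0,0,0,0,1],[0,0,0,0,0,0,1]]
  ]
}}

```text
t: 24.5
ee_pos: [483.8, 318.4, 24.4]
ee_rot: [0.0, 0.1, 0.995, 0.0]
force: [-0.6, 1.6, 3.3]
gripper_width: 59.5
```

Request:
{"method": "apply_moves", "body": {
  "rows": [
    [[0,0,0,0,0,0,0.5],[0,0,0,0,0,0,0],[0,0,0,0,0,0,0],[0,0,0,0,0,0,0],[0,0,0,0,0,0,0],[0,0,25,0,0,0,0],[0,0,45,0,0,0,0],[0,0,50,0,0,0,0],[19,-35,0,0,0,0.07,0],[19,-35,0,0,0,0.07,0],[19,-35,0,0,0,0.07,0],[19,-35,0,0,0,0.07,0]]
  ]
}}

```text
t: 25.7
ee_pos: [560.0, 176.7, 143.9]
ee_rot: [0.0, -0.041, 0.999, 0.0]
force: [-0.7, -0.4, 0.3]
gripper_width: 93.2
```

Request:
{"method": "apply_moves", "body": {
  "rows": [
    [[19,-35,0,0,0,0.07,0],[19,-35,0,0,0,0.07,0],[20,-35,0,0,0,0.07,0],[20,-36,0,0,0,0.07,0],[20,-36,0,0,0,0,0],[20,-36,0,0,0,0,0],[20,-36,0,0,0,0,0],[0,0,0,0,0,0,0],[0,0,0,0,0,0,0]]
  ]
}}

```text
t: 26.6
ee_pos: [697.5, -71.6, 143.2]
ee_rot: [-0.0, -0.178, 0.984, 0.0]
force: [-0.5, 0.7, 0.2]
gripper_width: 93.0
```

```bash
python3 snap.py side s9 120 60 320 240;python3 snap.py top t9 80 180 160 120
```

```text
f 2.5
f 5.0
```

View pics/s9.png

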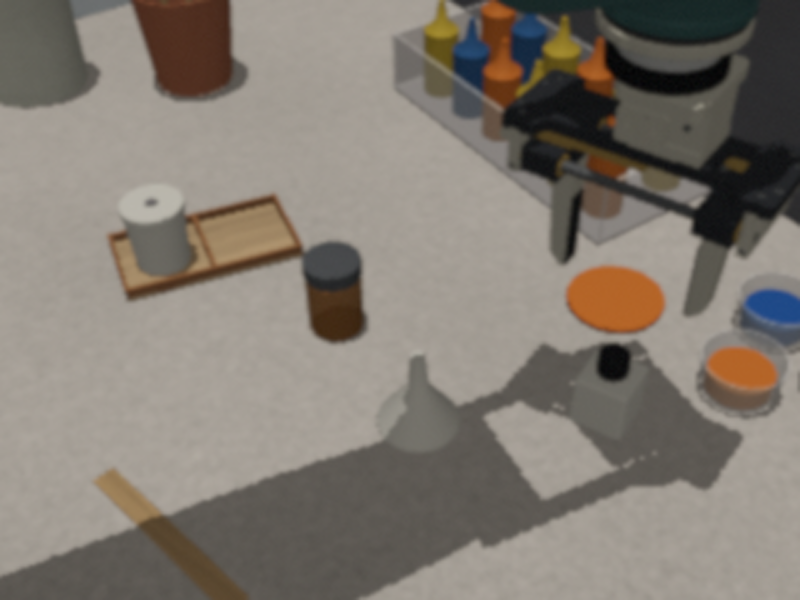

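View pics/t9.png

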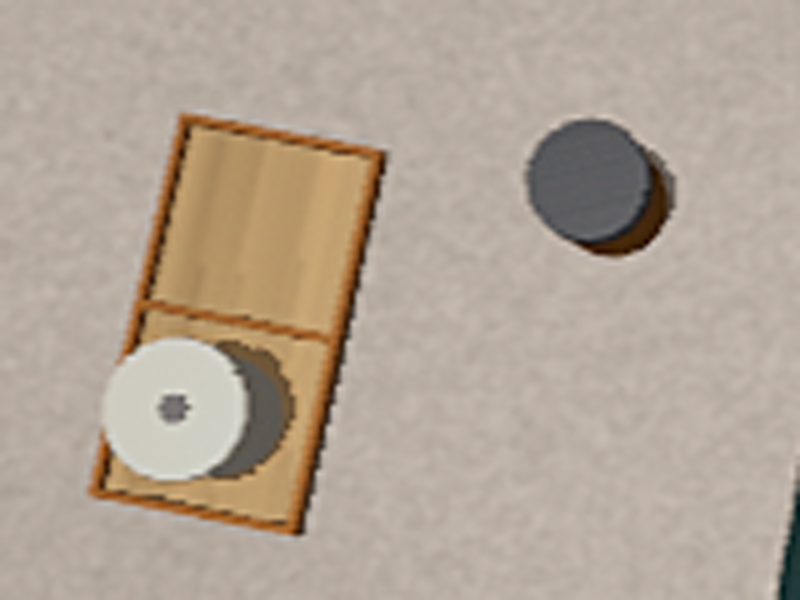

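Tub stands in the near bay (top picture 174,408); the jar is where it was. Gripper is over the square bottle, aligned to its sides.

Request:
{"method": "apply_moves", "body": {
  "rows": [
    [[0,1,-25,0,0,0,0],[0,0,-30,0,0,0,0],[0,0,-30,0,0,0,0],[0,0,-25,0,0,0,0],[0,0,-15,0,0,0,0],[0,0,0,0,0,0,0],[0,0,0,0,0,0,0.5],[0,0,0,0,0,0,1],[0,0,0,0,0,0,1],[0,0,0,0,0,0,1],[0,0,0,0,0,0,1],[0,0,0,0,0,0,1]]
  ]
}}

```text
t: 27.9
ee_pos: [697.6, -69.9, 19.1]
ee_rot: [0.0, -0.179, 0.984, -0.0]
force: [-0.4, -0.0, 0.1]
gripper_width: 49.6
```

Request:
{"method": "apply_moves", "body": {
  "rows": [
    [[0,0,0,0,0,0,1],[0,0,0,0,0,0,1],[0,0,0,0,0,0,1],[0,0,0,0,0,0,1]]
  ]
}}

```text
t: 28.3
ee_pos: [697.6, -70.0, 19.0]
ee_rot: [0.0, -0.179, 0.984, -0.0]
force: [-1.1, -0.6, 2.1]
gripper_width: 46.1
```

Request:
{"method": "apply_moves", "body": {
  "rows": [
    [[0,0,15,0,0,0,1],[0,0,30,0,0,0,1],[0,0,35,0,0,0,1],[0,0,30,0,0,0,1],[-12,34,0,0,0,-0.07,1],[-12,34,0,0,0,-0.07,1],[-12,34,0,0,0,-0.07,1],[-12,34,0,0,0,-0.07,1],[-12,34,0,0,0,-0.07,1],[-12,34,0,0,0,-0.07,1],[-12,34,0,0,0,-0.07,1],[-12,34,0,0,0,-0.07,1]]
  ]
}}

```text
t: 29.5
ee_pos: [600.9, 203.4, 129.9]
ee_rot: [0.0, 0.102, 0.995, 0.0]
force: [0.1, -0.5, -1.0]
gripper_width: 45.9
```

Request:
{"method": "apply_moves", "body": {
  "rows": [
    [[-12,34,0,0,0,0,1],[-12,34,0,0,0,0,1],[-12,31,0,0,0,0,1],[0,0,0,0,0,0,1],[0,0,0,0,0,0,1],[0,0,0,0,0,0,1]]
  ]
}}

```text
t: 30.1
ee_pos: [565.9, 300.5, 129.3]
ee_rot: [0.0, 0.1, 0.995, -0.0]
force: [0.7, -0.8, -1.6]
gripper_width: 46.5
```

Target z is 24.0; going down in two stages.

Request:
{"method": "apply_moves", "body": {
  "rows": [
    [[0,0.5,-25,0,0,0,1],[0,0,-25,0,0,0,1],[0,0,-25,0,0,0,1],[0,0,-15,0,0,0,1],[0,0,-8,0,0,0,1],[0,0,0,0,0,0,1],[0,0,0,0,0,0,1]]
  ]
}}

```text
t: 30.8
ee_pos: [566.1, 301.6, 31.9]
ee_rot: [0.0, 0.1, 0.995, 0.0]
force: [0.3, -0.1, -0.6]
gripper_width: 46.2
```

```bash
python3 snap.py side s10 120 60 240 180
```

```text
f 3.3333333333333335
```

View pics/s10.png

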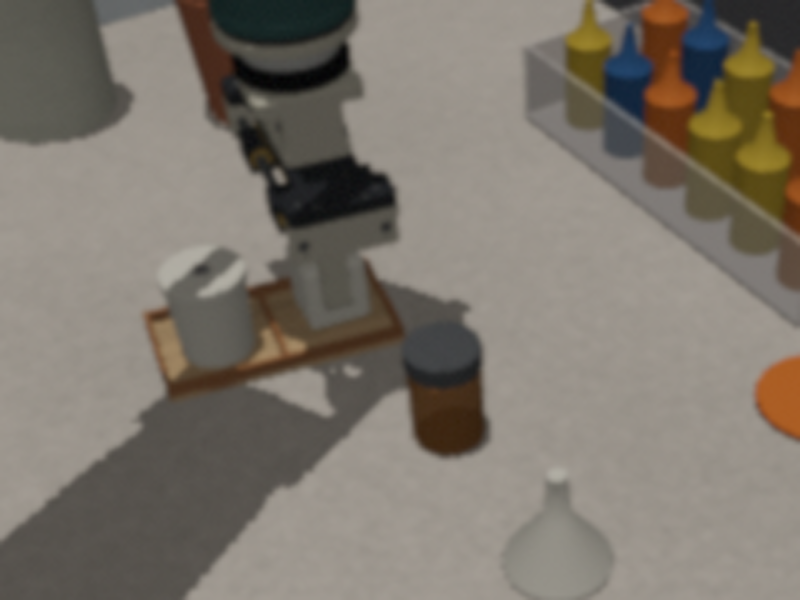

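The square bottle hangs just over the far bay (335,300), clear of tub and jar.

Request:
{"method": "apply_moves", "body": {
  "rows": [
    [[0,0,-4,0,0,0,1],[0,0,-3,0,0,0,1],[0,0,-1,0,0,0,1],[0,0,0,0,0,0,1],[0,0,0,0,0,0,1]]
  ]
}}

```text
t: 31.35
ee_pos: [565.9, 301.8, 23.8]
ee_rot: [0.0, 0.1, 0.995, 0.0]
force: [-2.6, -1.6, 8.0]
gripper_width: 46.2
```

Request:
{"method": "apply_moves", "body": {
  "rows": [
    [[0,0,0,0,0,0,0.5],[0,0,0,0,0,0,0],[0,0,0,0,0,0,0],[0,0,0,0,0,0,0],[0,0,0,0,0,0,0],[0,0,25,0,0,0,0],[0,0,45,0,0,0,0],[0,0,50,0,0,0,0],[-20,40,30,0,0,0,0],[-20,45,0,0,0,0,0],[-20,45,0,0,0,0,0],[-20,45,0,0,0,0,0]]
  ]
}}

```text
t: 32.55
ee_pos: [486.1, 475.3, 171.1]
ee_rot: [0.0, 0.1, 0.995, 0.0]
force: [0.0, 0.7, -0.1]
gripper_width: 92.9
```

Request:
{"method": "apply_moves", "body": {
  "rows": [
    [[-40,25,0,0,0,0,0],[-40,25,0,0,0,0,0],[-40,25,0,0,0,0,0],[0,0,0,0,0,0,0],[0,0,0,0,0,0,0]]
  ]
}}

```text
t: 33.05
ee_pos: [366.3, 549.2, 170.7]
ee_rot: [0.0, 0.099, 0.995, -0.0]
force: [1.4, -0.3, 0.1]
gripper_width: 92.9
```

```bash
python3 snap.py side s11 0 0 560 420;python3 snap.py top t11 90 140 360 170
```

```text
f 1.4285714285714286
f 2.2222222222222223
```

View pics/s11.png

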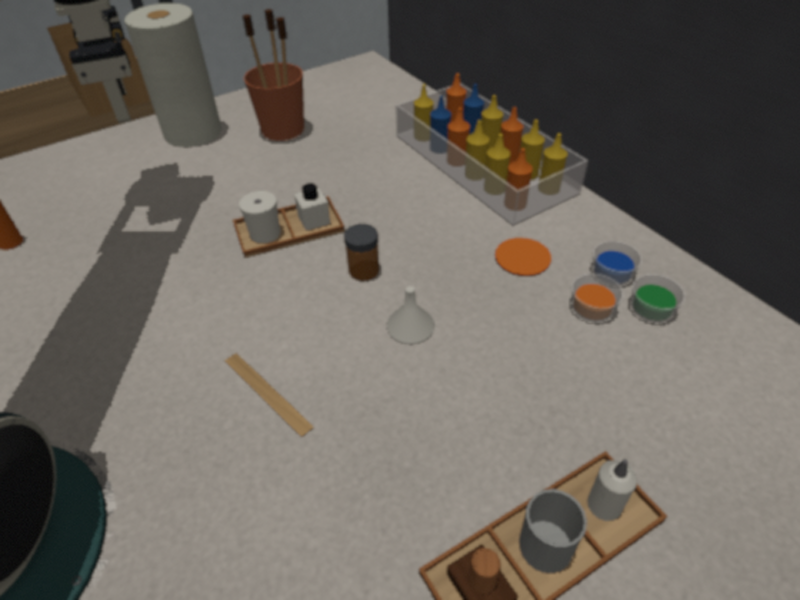

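View pics/t11.png

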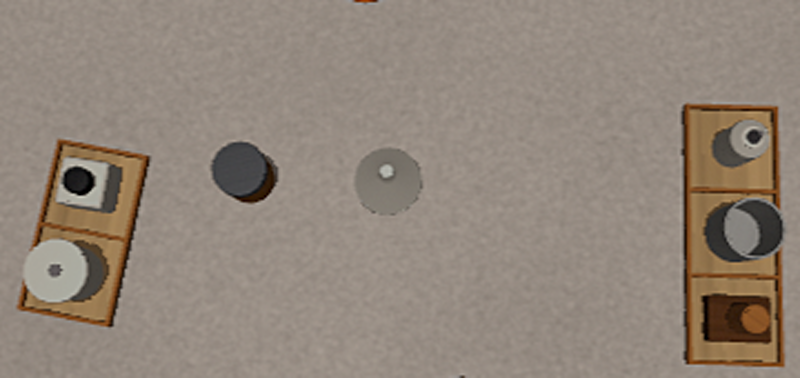

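All five stand upright in their bays (top picture: square bottle 78,181; tub 55,270; bottle 750,138; cup 752,229; block 754,319). The jar is at 241,171 and the funnel at 388,180. One numeric check, then sign off.

Run:
```python
from h import *
from plant import env
f=2.2222222
P=lambda u,v,z:pt("top",90+(u+.5)/f-.5,140+(v+.5)/f-.5,z)
def L(p,c,a): 
    R=np.array([[np.cos(a),np.sin(a)],[-np.sin(a),np.cos(a)]]);return (R@(p[:2]-c)).round(1)
S=((524.9,309.9),-.204);T=((510.7,-328.2),-.049)
for n,u,v,z,F in(("sq",78,181,75,S),("tub",55,270,71,S),("cup",752,229,75,T),("block",754,319,75,T)):print(n,L(P(u,v,z),*F))
print("jar",P(241,171,76),"fun",P(387,171,75))
print(env.sign_off())
```

```text
sq [43.  -3.2]
tub [-41.6   0. ]
cup [-2.1  1.5]
block [-84.3   1.4]
jar [572.44730236 145.52665741  76.        ] fun [569.74395599   9.31264497  75.        ]
the job is handed in; nothing more can be done
None
```

Both kits are made up and the job is handed in, at about 33 s of the 125 s allowed. The hand-in reports no verdict, so these are my own checks.

**Placing:** the long tray has the printing block in its near bay, the cup in the middle and the tall bottle in the far bay. The short tray has the tub in its near bay and the square bottle in its far bay.

**Last checks (mm):** positions come from the top camera, in each tray's own frame. Upright stance was judged by eye in both cameras.

| Thing | x | y |
|---|---|---|
| Cup | -2 | 1.5 |
| Printing block | -84 | 1 |
| Square bottle | 43 | -3 |
| Tub | -42 | 0 |
| Tall bottle (shoulder, earlier picture) | 84 | 0 |

- **Jar and funnel:** both were within about 2 mm of where they started, which is within measuring error.
- **Robot:** the gripper was open and clear of everything at hand-in.

**Disagreements:**
- The tall bottle's nozzle tip read (82, 5) against (84, 0) at its shoulder. The pictures showed it upright, and either reading is well inside its bay limits.
- The tub gripped at 59 mm, so the pads probably also touched its 60 mm lid. It still came down flat.

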